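# Hang two work lights level on the balance bar

### The arm

A 6-joint arm with a two-finger parallel gripper is mounted at the origin on the work surface. World frame = base frame: x ahead of the robot, y to its left, z up, the work surface at z = 0. Lengths are in m, angles in degrees, forces in N, time in s.
With the tool pointing down it reaches from about 0.375 to 0.925 m from the base axis. Payload 5.7 kg.
Tool frame: the origin (TCP) lies between the finger pads; the fingertips stand ahead of it and the grasp point (between the pads) lies 6 mm ahead of it (robot.finger_overhang is the z of the fingertips in the tool frame, in m); z points along the fingers, x is the direction in which the jaws open and shut, and the axes are right-handed (so a half turn about z gives the same grasp; the last joint's range is limited). The gripper opens to 85 mm and grips with 20 to 120 N. Pads are 22 mm wide; open, the fingers measure 114 mm over their backs; the gripper's body (76 mm by 85 mm) begins 54 mm behind the grasp point. The pads swing forward as they close: fully open they stand 13 mm farther back than shut.
Start: joints at [-78.329, 20.558, 86.54, -0, 72.909, -6.595], TCP at [0.188, -0.57, 0.256] pointing down, gripper open.
Joint ranges: [-170.27, 170.27], [-57.76, 135], [12.27, 136.19], [-55.21, 235.2], [11.17, 155.16], [-170.74, 170.74]. Speed limits (degrees/s): [136.94, 136.94, 180, 180, 180, 180].

### API

Orientations are given as a 3x3 rotation matrix whose columns are the frame's x, y, z axes.
In Python, from cell import robot, read_camera gives the robot as it stands.
- The arm moves only by the tool jog_arm, never from a script. Its argument "series" is a list of rows, each a list of 3 entries, a list of its own where there are three numbers: the turn, a rotation vector about the tool's x, y, z in rad, then the shift along the tool's x, y, z in m, then the finger opening in m, from 0 to 0.0854. In form: [[[rx, ry, rz], [x, y, z], claw], ...]. A call has 1 to 5 rows; each row shifts and turns the commanded pose from where the row before left it, along the tool's axes as they then stand; what a row does not reach is not made up. A row lasts 1/10 s, in which the tool goes at most 50 mm and 8.59 degrees, less where a joint would pass 70% of its speed; a pose out of reach is approached as far as the arm can. A call with a gripper value outside its range is refused whole. The fingers move at their own pace and stop on an object; "squeeze" is the grip in N (left out, the last holds). Time passes only in rows, so rows that do not move let the fingers close. It gives the time, the measured TCP pose, the force and the opening at its end, in the units of the state.
- robot.get_state(): the state, without advancing time (a new reading comes with each control period).
- read_camera(name): name is "scene" or "top" or "wrist"; returns a dict with "image" (480x640x3 uint8, red, green, blue), "camera_matrix" (3x3 intrinsics, pixels), "dist_coeffs" ([k1, k2, p1, p2, k3] as OpenCV has them; the pictures are not rectified), "camera_from_world" (4x4, takes a point from world to camera coordinates). Camera axes: x right, y up, looking along -z (the intrinsics and any distortion apply to the point x, -y, -z); pixel columns grow to the right and rows downward; lengths in m; the calibration is good to about 2 mm. A picture is of the moment at which its call begins. There is no depth.
- robot.sign_off(): hands the job in, once; it reports no verdict.
The state is a dict: "clock": time; "joints": joint angles; "dq": joint speeds; "joint_efforts": joint torques, N m; "eef_pos": TCP position; "eef_rot": TCP orientation; "ft_force": force on the tool from outside, world axes, zero at the start; "wrist_torque": the same for the moment, N m; "opening": finger opening in m.
Only numpy, scipy, OpenCV 4.12 (cv2) and the standard library are available. Lean on these libraries where they do the work, as an engineer would, in place of code of your own. Each camera call takes 0.05 s, during which the arm holds its last target.

### The job

Hang the two big matching work lights by their hooks on the pivoting bar of the rack, one on each arm between its two collars, so that the bar ends up level with both lights hanging still. Never let the bar tip hard over, and leave the small light, the drinks can and the multimeter where they are.

Things in the scene. Friction and masses are not known exactly. Their poses are not given: they have to be found in the camera images.
- light_a_grip (a point): first big battery work light, standing upright: grey plastic block (56 x 46 x 64 mm in x, y, z), white round lens on front and back, black hook above; 168 mm tall, about 0.25 kg. Point: centre of the upright black grip plate at the very top (28 mm long in x, 14 mm thick in y, 40 mm high), 154 mm above the underside, 14 mm below the top. z up, +x where the hook opens.
- light_b_grip (a point): second big light, exactly like the first: centre of its grip plate, same axes, sizes and offsets.
- light_a_hook (a point): hook of the first big light, 14 mm wide in y. Point: middle of the flat underside of its top arm, 34 mm under the grip point, 56 mm above the block's top. Back strip on the -x side, lip hanging 16 mm down on the +x side, 30 mm slot between them centred here; open to +x over 40 mm of height between block and lip. At the start +x points away from the robot within 0.6 rad.
- light_b_hook (a point): hook of the second big light, 14 mm wide in y. Point: middle of the flat underside of its top arm, 34 mm under the grip point, 56 mm above the block's top. Back strip on the -x side, lip hanging 16 mm down on the +x side, 30 mm slot between them centred here; open to +x over 40 mm of height between block and lip. At the start +x points away from the robot within 0.6 rad.
- seat_left (a point): hanging place on the left (robot's left, +y) arm of the pivoting bar, between two small upright collars 50 mm apart (8 mm high). Point: middle of the bar's flat top face, 130 mm out from the pivot, 204 mm above the table when level. Axes tilt with the bar: y along it to the robot's left, x across it away from the robot, z out of its top.
- seat_right (a point): hanging place on the right (robot's right, -y) arm of the pivoting bar, between two small upright collars 50 mm apart (8 mm high). Point: middle of the bar's flat top face, 130 mm out from the pivot, 204 mm above the table when level. Axes tilt with the bar: y along it to the robot's left, x across it away from the robot, z out of its top.
- pivot (a point): centre of the bar's pivot, on top of a steel post with a 130 x 110 mm foot, 200 mm above the table. The bar is a flat aluminium strip, 14 mm wide (x), 8 mm thick (z), 326 mm long (y), lying crosswise in front of the robot. Axes tilt with the bar.
- bar (a joint): tilt of the bar, rad: 0 level, positive with the left (+y) arm up. Damped and lightly spring-centred (about 2 N m per rad): one big light alone pulls its arm down by about 0.16 rad (20 mm at the hanging place; the other arm rises as much), one on each arm leaves it level, two on one arm tip it hard over (beyond 0.28 rad).
- small_light_mid (a point): bystander: a smaller light of the same make (108 mm tall, block 36 x 30 x 40 mm, 0.1 kg), standing among the big ones; point half-way up. Too light to balance a big one; not to be moved.
- can_mid (a point): bystander: dark metal drinks can, 53 mm across, 135 mm tall, standing left of the rack; point half-way up. Not to be moved.
- meter_mid (a point): bystander: black multimeter lying on its back, 150 x 75 x 34 mm, right of the rack; point half-way up. Not to be moved.

How it is judged (in metres and radians):
At the end, for the whole second after the job is handed in: One big light hangs by its hook at each of the two hanging places (grip plate's centre within 28 mm sideways of the place and 22 to 45 mm above it, the light upright within 0.25 rad), the bar is level within 0.08 rad and swings at less than 0.1 rad/s (((horizontal distance between light_a_grip and seat_left below 0.028 m and z of light_a_grip in the frame of seat_left between 0.022 and 0.045 m and horizontal distance between light_b_grip and seat_right below 0.028 m and z of light_b_grip in the frame of seat_right between 0.022 and 0.045 m) or (horizontal distance between light_a_grip and seat_right below 0.028 m and z of light_a_grip in the frame of seat_right between 0.022 and 0.045 m and horizontal distance between light_b_grip and seat_left below 0.028 m and z of light_b_grip in the frame of seat_left between 0.022 and 0.045 m)) and value of joint bar between -0.08 and 0.08 rad and velocity of joint bar between -0.1 and 0.1 rad/s and angle between each of light_a_grip, light_b_grip's own z axis and vertical below 0.25 rad); the robot touches nothing.
It fails at once if the bar is tipped hard over (more than 0.28 rad) (value of joint bar above 0.28 rad or value of joint bar below -0.28 rad).
It fails at once if the small light is moved by more than 30 mm (distance of small_light_mid from where it was at the start of the episode above 0.03 m).
It fails at once if the drinks can is moved by more than 30 mm (distance of can_mid from where it was at the start of the episode above 0.03 m).
It fails at once if the multimeter is moved by more than 30 mm (distance of meter_mid from where it was at the start of the episode above 0.03 m).
It also fails if it takes over 59 s, if anything falls off the work surface, if the arm or the gripper's body presses on something with over 40 N, if the wrist force passes 120 N, or if a joint passes its speed limit or range.

## Working session

There is one attempt and no reset: what is moved stays moved. The work goes in short steps, Python scripts to look and compute and a tool call to move; the robot and the scene stay as the last step left them, time stands still between calls to the robot, and variables do not carry over. Pictures are saved under pics/ and viewed, and the job is handed in when it is done.

Besides the shell and the picture viewer there is one more tool, called by a JSON object that holds its "method" and its "body". jog_arm: Moves the arm, as the interface text tells. Its arguments: {"type":"object","properties":{"series":{"type":"array"},"squeeze":{"type":"number"}},"required":["series"]}

```bash
ls; mkdir -p pics
python3 - <<'E'
from cell import robot, read_camera
import cv2,numpy as np
for n in ["scene","top","wrist"]:
    c=read_camera(n); cv2.imwrite(f"pics/{n}0.png",c["image"][:,:,::-1])
    print(n,np.round(c["camera_matrix"],1).tolist(),np.round(c["dist_coeffs"],4).tolist(),np.round(c["camera_from_world"],4).tolist())
s=robot.get_state();print(s); print(robot.finger_overhang)
E
```

```text
pics
scene [[532.5, 0.0, 321.7], [0.0, 532.5, 235.4], [0.0, 0.0, 1.0]] [-0.0167, 0.0, 0.0, 0.0, 0.0] [[-0.5635, 0.8261, -0.0018, 0.294], [-0.6638, -0.4515, 0.5963, 0.2788], [0.4918, 0.3372, 0.8028, -1.5746], [0.0, 0.0, 0.0, 1.0]]
top [[591.8, 0.0, 318.8], [0.0, 591.8, 234.8], [0.0, 0.0, 1.0]] [-0.1379, 0.0, 0.0, 0.0, 0.0] [[0.0139, -0.9998, 0.0122, -0.0301], [0.9909, 0.0154, 0.1339, -0.578], [-0.1341, 0.0102, 0.9909, -1.3962], [0.0, 0.0, 0.0, 1.0]]
wrist [[359.1, 0.0, 316.3], [0.0, 359.1, 237.0], [0.0, 0.0, 1.0]] [-0.0696, 0.0, 0.0, 0.0, 0.0] [[0.3142, -0.9494, -0.001, -0.5987], [0.9026, 0.2991, -0.3096, 0.0412], [0.2942, 0.0964, 0.9509, -0.3802], [0.0, 0.0, 0.0, 1.0]]
{'clock': 0.15, 'joints': array([-7.83301901e+01,  2.05899783e+01,  8.65841042e+01,  7.21469668e-04,
        7.29102412e+01, -6.59348684e+00]), 'dq': array([-0.01631049, -0.08316894, -0.1775677 , -0.00717044,  0.03014219,
        0.01057026]), 'joint_efforts': array([ 1.70063184e-03, -5.28025424e+01, -2.78930372e+01,  1.23617528e-05,
        8.23840761e-03,  7.69814505e-07]), 'eef_pos': array([ 0.18793961, -0.56928802,  0.2556351 ]), 'eef_rot': array([[ 3.13380466e-01, -9.49627612e-01, -2.85900971e-04],
       [-9.49626532e-01, -3.13380544e-01,  1.44374062e-03],
       [-1.46061176e-03, -1.80940960e-04, -9.99998917e-01]]), 'ft_force': array([0.32886806, 1.28506654, 0.22735235]), 'wrist_torque': array([-0.01275773, -0.01734107,  0.02591087]), 'opening': 0.08521100041965243}
0.025
```

View pics/scene0.png

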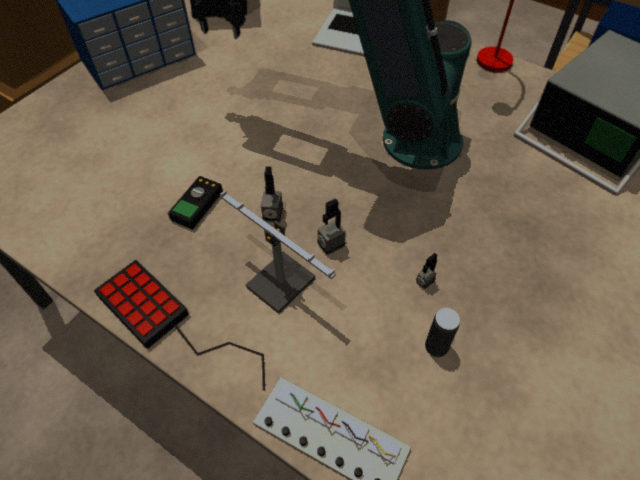

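View pics/top0.png

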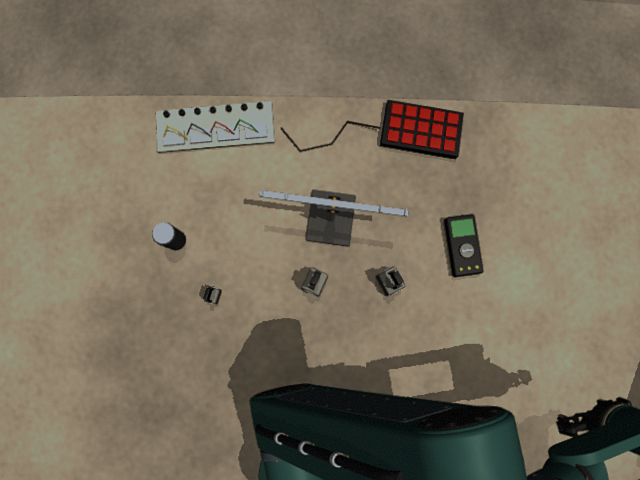

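View pics/wrist0.png

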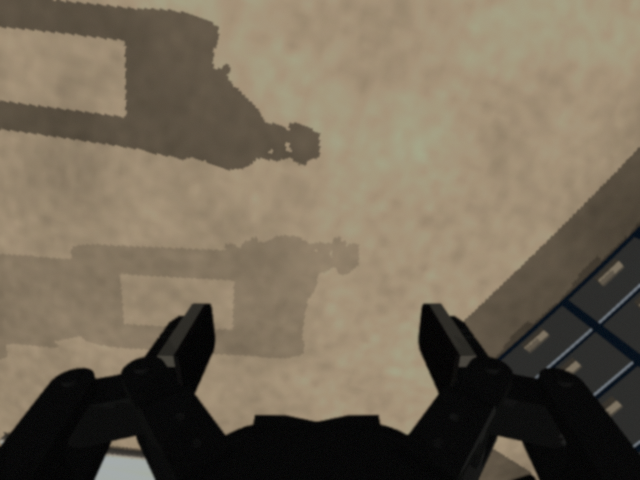

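Run:
```python
import cv2,numpy as np
t=cv2.imread("pics/top0.png"); s=cv2.imread("pics/scene0.png")
cv2.imwrite("pics/t_c.png",cv2.resize(t[170:320,240:440],None,fx=4,fy=4,interpolation=cv2.INTER_CUBIC))
cv2.imwrite("pics/s_c.png",cv2.resize(s[155:305,210:410],None,fx=4,fy=4,interpolation=cv2.INTER_CUBIC))
```

```text
(no output)
```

View pics/t_c.png

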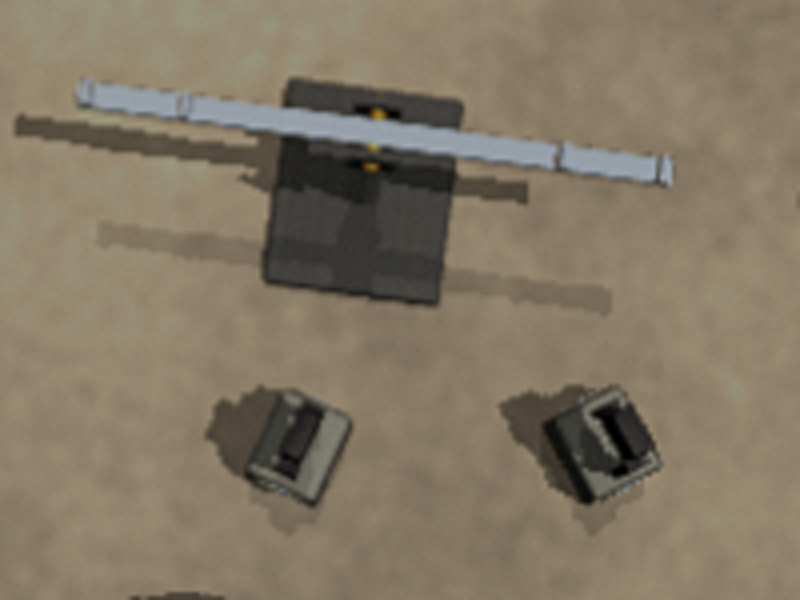

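View pics/s_c.png

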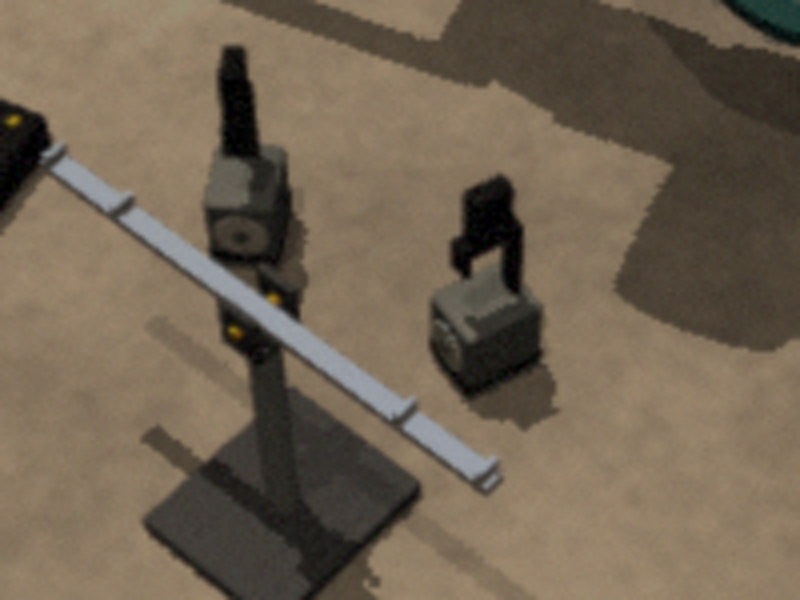

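```bash
cat > h.py <<'E'
import cv2,numpy as np
from cell import robot, read_camera
def snap(n,f):
    c=read_camera(n); cv2.imwrite(f"pics/{f}.png",c["image"][:,:,::-1]); np.savez(f"pics/{f}.npz",**c); return c
def ray(c,px):
    p=cv2.undistortPoints(np.array([[px]],float),c["camera_matrix"],c["dist_coeffs"])[0,0]
    T=c["camera_from_world"];R=T[:3,:3];o=-R.T@T[:3,3]
    d=R.T@np.array([p[0],-p[1],-1.0]);return o,d/np.linalg.norm(d)
def onz(c,px,z):
    o,d=ray(c,px);return o+d*(z-o[2])/d[2]
def tri(*crs):
    A=np.zeros((3,3));b=np.zeros(3)
    for c,px in crs:
        o,d=ray(c,px);P=np.eye(3)-np.outer(d,d);A+=P;b+=P@o
    x=np.linalg.solve(A,b);return x,[float(np.linalg.norm((np.eye(3)-np.outer(d,d))@(x-o))) for o,d in [ray(c,px) for c,px in crs]]
def proj(c,X):
    T=c["camera_from_world"];p=T[:3,:3]@np.array(X)+T[:3,3]
    return cv2.projectPoints(np.array([[p[0],-p[1],-p[2]]]),np.zeros(3),np.zeros(3),c["camera_matrix"],c["dist_coeffs"])[0][0,0]
E
python3 - <<'E'
from h import *
t=snap("top","t1");s=snap("scene","s1")
np.set_printoptions(precision=4,suppress=True)
tc=lambda x,y:(x/4+240-.375,y/4+170-.375)
sc=lambda x,y:(x/4+210-.375,y/4+155-.375)
for n,p in dict(lo=(85,92),li=(184,103),ri=(560,154),ro=(665,170)).items(): print(n,onz(t,tc(*p),.209))
print("pair",tri((t,tc(85,82)),(s,sc(490,462))))
# scene collars
for n,p in dict(ro=(52,155),ri=(122,204),li=(402,410),lo=(488,470)).items(): print("s",n,onz(s,sc(*p),.209))
print("lightL",onz(t,tc(304,430),.168),tri((t,tc(304,430)),(s,sc(490,185))))
print("lightR",onz(t,tc(625,432),.168),tri((t,tc(625,432)),(s,sc(233,52))))
print("L back/front",onz(t,tc(285,470),.168),onz(t,tc(310,410),.168))
for k in (t,s): 
  R=k["camera_from_world"]; print(-R[:3,:3].T@R[:3,3])
E
```

```text
lo [0.6453 0.1064 0.209 ]
li [0.6401 0.0528 0.209 ]
ri [ 0.6155 -0.1502  0.209 ]
ro [ 0.6077 -0.207   0.209 ]
pair (array([0.6471, 0.1077, 0.2207]), [0.0025536582139849178, 0.0025536582139849473])
s ro [ 0.6078 -0.2062  0.209 ]
s ri [ 0.6133 -0.1516  0.209 ]
s li [0.6385 0.0519 0.209 ]
s lo [0.6439 0.1077 0.209 ]
lightL [ 0.4676 -0.0147  0.168 ] (array([ 0.4658, -0.0123,  0.1738]), [0.0027182497258561172, 0.0027182497258560396])
lightR [ 0.4688 -0.1907  0.168 ] (array([ 0.4685, -0.1896,  0.1802]), [0.000758381989525128, 0.000758381989525103])
L back/front [ 0.4456 -0.0046  0.168 ] [ 0.4785 -0.0178  0.168 ]
[ 0.386  -0.007   1.4613]
[1.1251 0.4139 1.0984]
```

```bash
cat >> h.py <<'E'
from scipy.spatial.transform import Rotation as Ro
np.set_printoptions(precision=4,suppress=True)
def Rdown(yaw):  # tool x at world yaw (rad), z down
    x=np.array([np.cos(yaw),np.sin(yaw),0]);z=np.array([0,0,-1.]);return np.column_stack([x,np.cross(z,x),z])
def plan(pos,yaw):
    s=robot.get_state();R=s["eef_rot"];T=Rdown(yaw)
    rv=Ro.from_matrix(R.T@T).as_rotvec()
    d=np.array(pos)-s["eef_pos"]
    print("t",s["clock"],"turn",rv,"shift in now-frame",R.T@d,"in target frame",T.T@d,"dist",np.linalg.norm(d),"F",s["ft_force"])
E
python3 - <<'E'
from h import *
s=robot.get_state()
c=np.load("pics/t1.npz")
c=read_camera("wrist");T=c["camera_from_world"];o=-T[:3,:3].T@T[:3,3]
print("cam in tool",s["eef_rot"].T@(o-s["eef_pos"]),"look",s["eef_rot"].T@(-T[2,:3]))
plan((0.43,-0.10,0.40),np.radians(-90))
E
```

```text
cam in tool [-0.0006 -0.0789 -0.1181] look [0.001  0.3098 0.9508]
t 0.3 turn [0.     0.0007 0.3188] shift in now-frame [-0.3701 -0.377  -0.1437] in target frame [-0.4695 -0.242  -0.144 ] dist 0.5475269250532208 F [-0.1315 -1.3302  0.5648]
```

{"method": "jog_arm", "body": {"series": [[[0,0,0.107],[0,0,-0.02],0.085],[[0,0,0.106],[0,0,-0.03],0.085],[[0,0,0.106],[0,0,-0.04],0.085],[[0,0,0],[-0.04,-0.02,-0.01],0.085],[[0,0,0],[-0.04,-0.02,-0.01],0.085]]}}

```text
clock: 0.8
eef_pos: [0.2282, -0.4901, 0.3675]
eef_rot: [[-0.002, -1.0, 0.001], [-1.0, 0.002, -0.002], [0.002, -0.001, -1.0]]
ft_force: [0.8, 0.6, -0.4]
opening: 0.0848
```

{"method": "jog_arm", "body": {"series": [[[0,0,0],[-0.04,-0.025,0],0.085],[[0,0,0],[-0.04,-0.025,0],0.085],[[0,0,0],[-0.04,-0.025,0],0.085],[[0,0,0],[-0.04,-0.025,0],0.085],[[0,0,0],[-0.04,-0.025,0],0.085]]}}

```text
clock: 1.3
eef_pos: [0.3537, -0.288, 0.3665]
eef_rot: [[-0.001, -1.0, 0.0], [-1.0, 0.001, -0.0], [0.0, -0.0, -1.0]]
ft_force: [0.9, -0.1, -0.5]
opening: 0.0852
```

{"method": "jog_arm", "body": {"series": [[[0,0,0],[-0.04,-0.025,0],0.085],[[0,0,0],[-0.04,-0.025,0],0.085],[[0,0,0],[-0.04,-0.025,0],0.085],[[0,0,0],[-0.04,-0.02,0],0.085],[[0,0,0],[-0.02,0,0],0.085]]}}

```text
clock: 1.8
eef_pos: [0.4499, -0.1069, 0.3664]
eef_rot: [[0.003, -1.0, 0.001], [-1.0, -0.003, 0.001], [-0.001, -0.001, -1.0]]
ft_force: [-0.3, -0.0, 0.2]
opening: 0.0852
```

Run:
```python
from h import *
plan((0.45,-0.10,0.36),np.radians(-90))
snap("wrist","w1"); print(robot.get_state()["eef_pos"],robot.get_state()["joints"])
```

```text
t 1.8 turn [-0.0013  0.0011  0.0027] shift in now-frame [-0.0068 -0.0001  0.0064] in target frame [-0.0069 -0.0001  0.0064] dist 0.00936312379941898 F [-0.3142 -0.0145  0.2108]
[ 0.4485 -0.1051  0.3662] [-21.9134   3.5975  93.1646   0.1604  83.3055  67.8794]
```

View pics/w1.png

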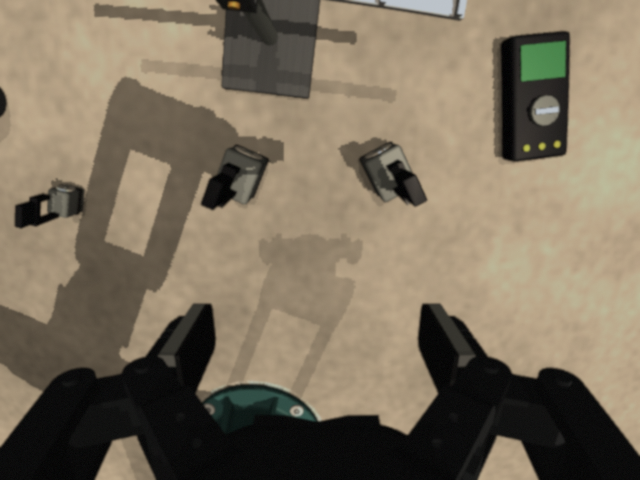

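Run:
```python
import cv2
w=cv2.imread("pics/w1.png")
cv2.imwrite("pics/w1c.png",cv2.resize(w[125:225,190:450],None,fx=3,fy=3,interpolation=cv2.INTER_CUBIC))
```

```text
(no output)
```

View pics/w1c.png

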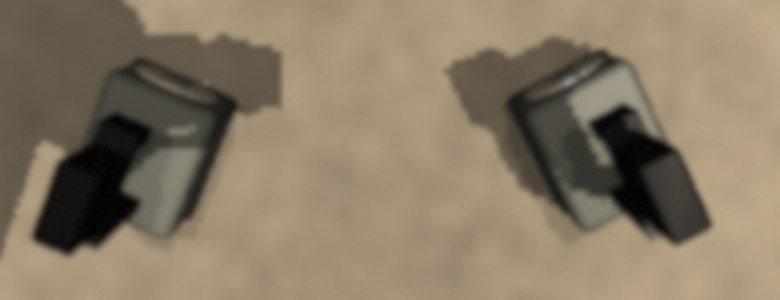

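Run:
```python
import cv2,numpy as np
w=cv2.imread("pics/w1.png")
f=lambda a:cv2.resize(np.clip(255*(a/255.)**0.4,0,255).astype('u1'),None,fx=8,fy=8,interpolation=cv2.INTER_CUBIC)
cv2.imwrite("pics/w1d.png",np.hstack([f(w[150:215,198:248]),f(w[150:215,380:430])]))
```

```text
(no output)
```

View pics/w1d.png

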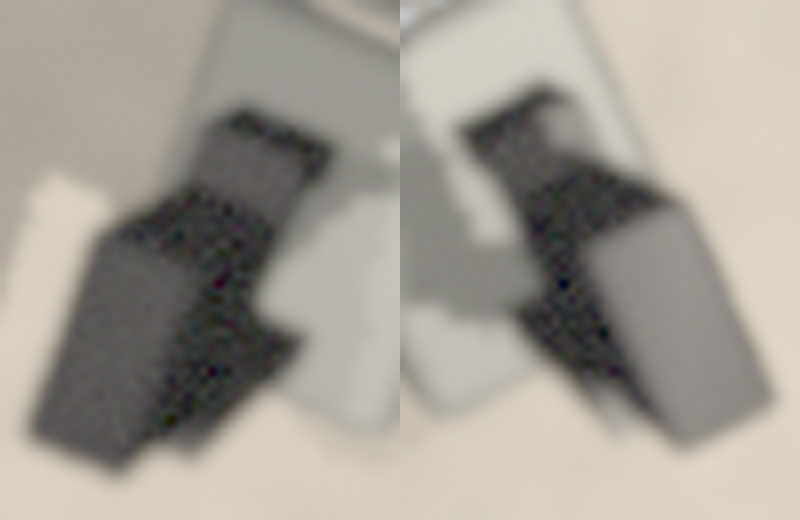

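Run:
```python
from h import *
c=dict(np.load("pics/w1.npz"))
for n,ox,P in (("L",198,[(105,235),(198,272),(120,475),(28,435)]),("R",380,[(190,245),(285,205),(375,400),(285,450)])):
    W=np.array([onz(c,(x/8-.44+ox,y/8-.44+150),.168) for x,y in P])
    m=W.mean(0); f=(W[0]+W[1])/2-(W[2]+W[3])/2; g=(W[1]-W[0]+W[2]-W[3])/2
    print(n,W[:,:2].tolist(),m,"len",np.linalg.norm(f),"wid",np.linalg.norm(g),"yaw",np.degrees(np.arctan2(f[1],f[0])),"yawperp",np.degrees(np.arctan2(g[0],-g[1])))
```

```text
L [[0.4796787455107361, -0.012624348028220364], [0.475523979846749, -0.022748518452601646], [0.45234163081946216, -0.012086318199080459], [0.456995523296127, -0.0019104334623661762]] [ 0.4661 -0.0123  0.168 ] len 0.025301130953558883 wid 0.011064410261988625 yaw -24.988350369855365 yawperp -23.457124506450537
R [[0.47906778311304293, -0.18349369082502948], [0.4836010375581979, -0.19375704996394347], [0.4617365107623093, -0.20586048187803827], [0.45588812085923336, -0.1960818566037949]] [ 0.4701 -0.1948  0.168 ] len 0.025683915023663212 wid 0.011285606746985264 yaw 28.72996213815064 yawperp 27.38392317036504
```

Run:
```python
from h import *
plan((0.4665,-0.0128,0.25),np.radians(-114.2))
```

```text
t 1.85 turn [0.0007 0.003  0.4257] shift in now-frame [-0.0919 -0.0183  0.1165] in target frame [-0.0916  0.0214  0.1162] dist 0.14950669241663708 F [-1.4982  2.7587 -0.3938]
```

{"method": "jog_arm", "body": {"series": [[[0,0,0],[-0.045,-0.009,0.01],0.06],[[0,0,0],[-0.047,-0.009,0.02],0.06],[[0,0,0.142],[0,0,0.03],0.06],[[0,0,0.142],[0,0,0.03],0.06],[[0,0,0.142],[0,0,0.026],0.06]]}}

```text
clock: 2.35
eef_pos: [0.4654, -0.0193, 0.2498]
eef_rot: [[-0.418, -0.909, -0.0], [-0.909, 0.418, -0.0], [0.0, 0.0, -1.0]]
ft_force: [0.3, 0.2, 0.1]
opening: 0.0604
```

{"method": "jog_arm", "body": {"series": [[[0,0,0],[0,0,0],0.06],[[0,0,0],[0,0,0],0.06]]}}

```text
clock: 2.55
eef_pos: [0.4658, -0.0199, 0.2513]
eef_rot: [[-0.41, -0.912, -0.001], [-0.912, 0.41, 0.0], [0.0, 0.001, -1.0]]
ft_force: [-0.4, -0.1, 0.6]
opening: 0.06
```

Run:
```python
from h import *
plan((0.4665,-0.0128,0.16),np.radians(-114.2))
snap("wrist","w2")
```

```text
t 2.55 turn [ 0.0007 -0.0002 -0.0004] shift in now-frame [-0.0068  0.0022  0.0913] in target frame [-0.0067  0.0023  0.0913] dist 0.09162076946168014 F [-0.4343 -0.1016  0.6231]
```

View pics/w2.png

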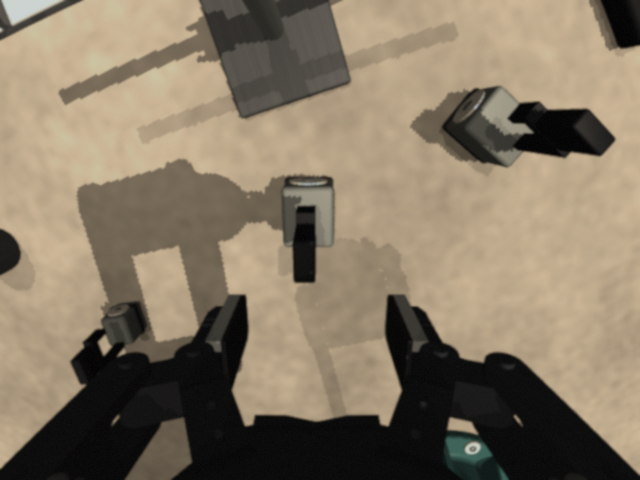

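{"method": "jog_arm", "body": {"series": [[[0,0,0],[-0.0065,0.002,0],0.06],[[0,0,0],[0,0,0.025],0.06],[[0,0,0],[0,0,0.025],0.06],[[0,0,0],[0,0,0.025],0.06],[[0,0,0],[0,0,0.016],0.06]]}}

```text
clock: 3.1
eef_pos: [0.4672, -0.0126, 0.1599]
eef_rot: [[-0.412, -0.911, 0.001], [-0.911, 0.412, 0.0], [-0.001, -0.001, -1.0]]
ft_force: [-0.8, 1.3, 0.0]
opening: 0.0598
```

Run:
```python
from h import *
plan((0.4665,-0.0128,0.16),np.radians(-114.2))
snap("wrist","w3")
```

```text
t 3.1 turn [-0.001   0.0005 -0.0024] shift in now-frame [ 0.0005  0.0005 -0.0001] in target frame [ 0.0005  0.0005 -0.0001] dist 0.0007101471157587945 F [-0.7747  1.3199  0.017 ]
```

View pics/w3.png

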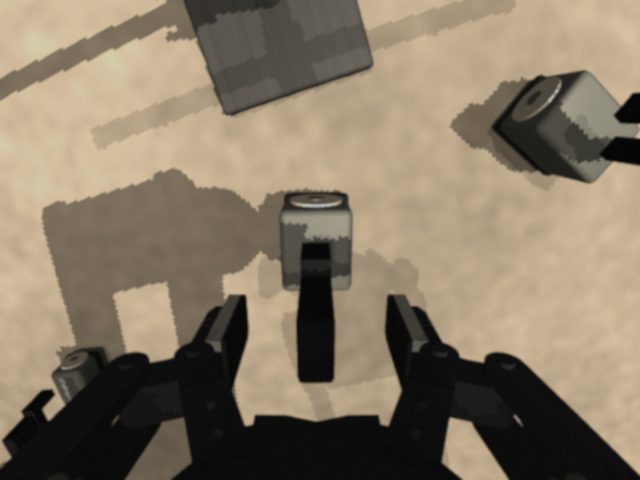

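{"method": "jog_arm", "body": {"series": [[[0,0,0],[0,0,0],0.02],[[0,0,0],[0,0,0],0.01],[[0,0,0],[0,0,0],0.005],[[0,0,0],[0,0,0],0.005],[[0,0,0],[0,0,0],0.005]], "squeeze": 60}}

```text
clock: 3.65
eef_pos: [0.4681, -0.0129, 0.1615]
eef_rot: [[-0.413, -0.911, 0.003], [-0.911, 0.413, -0.0], [-0.001, -0.003, -1.0]]
ft_force: [0.9, 0.9, 6.8]
opening: 0.0132
```

{"method": "jog_arm", "body": {"series": [[[0,0,0],[0,0,0],0.005],[[0,0,0],[0,0,-0.01],0.005],[[0,0,0],[0,0,-0.02],0.005]]}}

```text
clock: 3.95
eef_pos: [0.4651, -0.0125, 0.1897]
eef_rot: [[-0.413, -0.911, -0.004], [-0.911, 0.413, 0.001], [0.001, 0.004, -1.0]]
ft_force: [0.3, 0.5, -1.8]
opening: 0.0134
```

Run:
```python
from h import *
plan((0.562,0.0886,0.278),np.radians(-96.7))
```

```text
t 3.95 turn [ 0.0038 -0.0003 -0.3093] shift in now-frame [-0.132  -0.0461 -0.0886] in target frame [-0.1117 -0.0844 -0.0883] dist 0.16553357386242112 F [ 0.3091  0.4567 -1.7834]
```

{"method": "jog_arm", "body": {"series": [[[0,0,0],[0,0,-0.04],0.005],[[0,0,0],[0,0,-0.038],0.005],[[0,0,-0.103],[0,0,-0.01],0.005],[[0,0,-0.103],[0,0,0],0.005],[[0,0,-0.103],[0,0,0],0.005]]}}

```text
clock: 4.45
eef_pos: [0.4665, -0.0127, 0.2793]
eef_rot: [[-0.113, -0.994, 0.001], [-0.994, 0.113, -0.0], [0.0, -0.001, -1.0]]
ft_force: [-0.4, 0.0, -2.3]
opening: 0.0132
```

{"method": "jog_arm", "body": {"series": [[[0,0,0],[-0.028,-0.021,0],0.005],[[0,0,0],[-0.028,-0.021,0],0.005],[[0,0,0],[-0.028,-0.021,0],0.005],[[0,0,0],[-0.028,-0.021,0],0.005],[[0,0,0],[0,0,0],0.005]]}}

```text
clock: 4.95
eef_pos: [0.5659, 0.0915, 0.2785]
eef_rot: [[-0.115, -0.993, 0.003], [-0.993, 0.115, 0.002], [-0.002, -0.002, -1.0]]
ft_force: [0.9, -0.3, -3.0]
opening: 0.0131
```

Run:
```python
from h import *
plan((0.562,0.0886,0.278),np.radians(-96.7))
t=snap("top","t4");s=snap("scene","s4");snap("wrist","w4")
cv2.imwrite("pics/t4c.png",cv2.resize(cv2.imread("pics/t4.png")[150:310,230:430],None,fx=4,fy=3.75,interpolation=cv2.INTER_CUBIC))
cv2.imwrite("pics/s4c.png",cv2.resize(cv2.imread("pics/s4.png")[140:290,240:440],None,fx=4,fy=4,interpolation=cv2.INTER_CUBIC))
```

```text
t 4.95 turn [-0.0023  0.002   0.0021] shift in now-frame [0.0033 0.0036 0.0005] in target frame [0.0033 0.0035 0.0005] dist 0.004873154502111289 F [ 0.8509 -0.3305 -3.0171]
```

View pics/t4c.png

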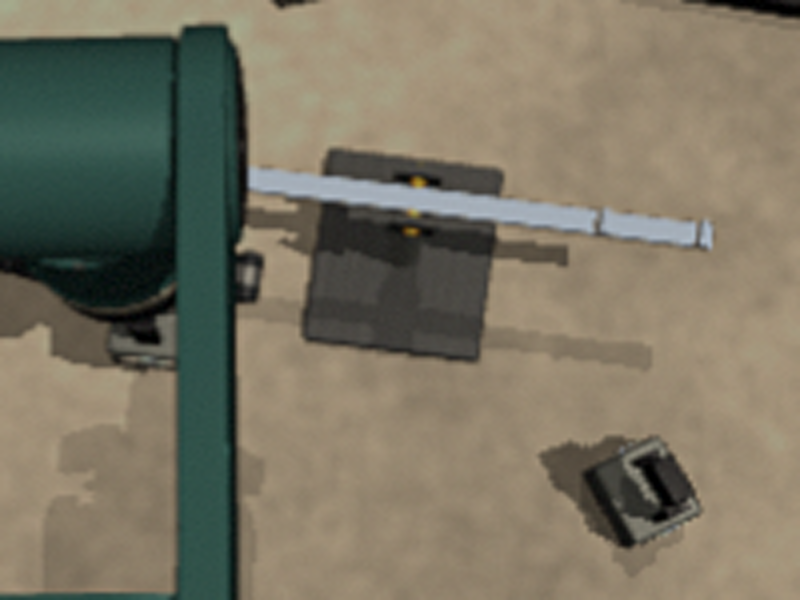

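View pics/s4c.png

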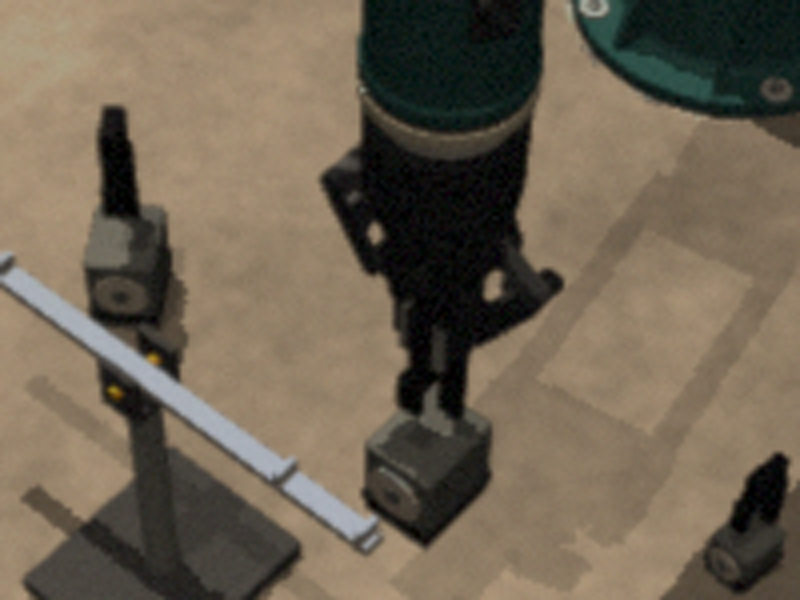

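View pics/w4.png

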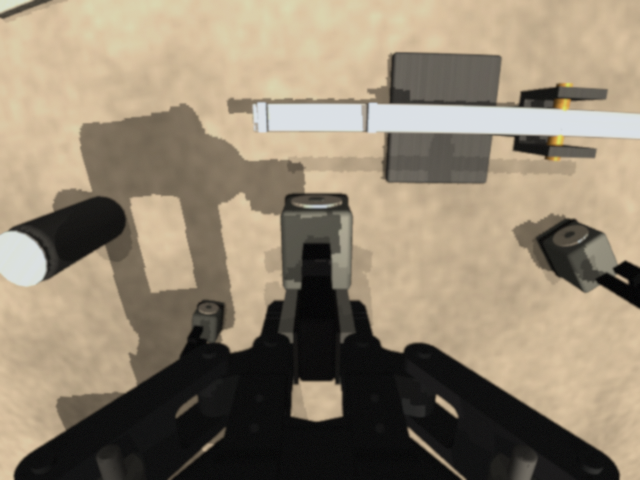

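Run:
```python
from h import *
c=dict(np.load("pics/w4.npz")); s=robot.get_state()
w=cv2.imread("pics/w4.png")
cv2.imwrite("pics/w4c.png",cv2.resize(w[85:150,240:400],None,fx=5,fy=5,interpolation=cv2.INTER_CUBIC))
cv2.imwrite("pics/w4d.png",cv2.resize(np.clip(255*(w[180:400,260:380]/255.)**0.5,0,255).astype('u1'),None,fx=2.7,fy=2.7,interpolation=cv2.INTER_CUBIC))
R=s["eef_rot"]
for n,X in dict(seatL=(0.6419,0.0793,.204)).items():
    print(n,proj(c,X),R.T@(np.array(X)-s["eef_pos"]))
print(s["eef_pos"], "grip top centre pred",proj(c,s["eef_pos"]+[0,0,.0065]))
```

```text
seatL [317.7353 118.6876] [-0.0002 -0.0804  0.0738]
[0.5622 0.0885 0.2779] grip top centre pred [318.6697 348.2147]
```

View pics/w4c.png

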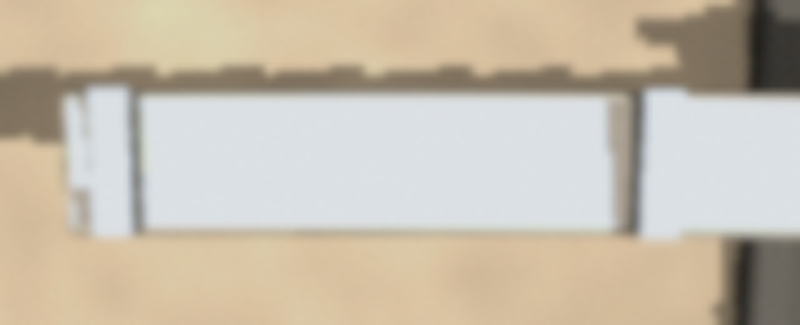

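View pics/w4d.png

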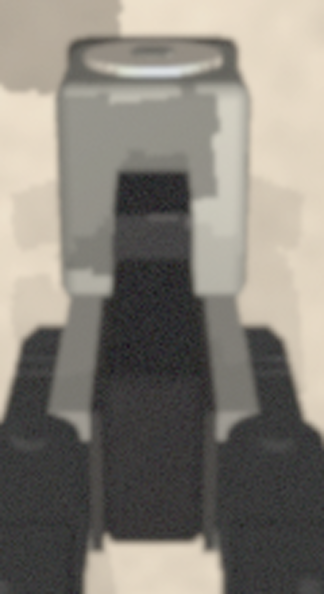

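Run:
```python
from h import *
c=dict(np.load("pics/w4.npz")); s=robot.get_state();R=s["eef_rot"]
for p in ((316.6,317.8),(316.6,379.3)):
    print(R.T@(onz(c,p,s["eef_pos"][2]+.0065)-s["eef_pos"]))
print(R.T@(onz(c,(316.7,117.1),.204)-s["eef_pos"]))
```

```text
[-0.0008 -0.0128 -0.0065]
[-0.0007  0.0141 -0.0065]
[-0.0007 -0.0811  0.0738]
```

{"method": "jog_arm", "body": {"series": [[[0,0,0],[0,-0.022,0],0.005],[[0,0,0],[0,-0.022,0],0.005],[[0,0,0],[0,-0.02,0],0.005],[[0,0,0],[0,-0.018,0],0.005],[[0,0,0],[0,0,0],0.005]]}}

```text
clock: 5.6
eef_pos: [0.6458, 0.0775, 0.2781]
eef_rot: [[-0.119, -0.993, 0.001], [-0.993, 0.119, -0.0], [0.0, -0.001, -1.0]]
ft_force: [0.2, -0.3, -2.4]
opening: 0.0133
```

Run:
```python
from h import *
plan((0.6419,0.0793,0.2455),np.radians(-96.7))
snap("wrist","w5");s=snap("scene","s5")
plan((0.6419,0.0793,0.2455),np.radians(-96.7))
cv2.imwrite("pics/s5c.png",cv2.resize(cv2.imread("pics/s5.png")[160:310,240:440],None,fx=4,fy=4,interpolation=cv2.INTER_CUBIC))
```

```text
t 5.6 turn [-0.001  -0.0003 -0.0019] shift in now-frame [-0.0014  0.0041  0.0326] in target frame [-0.0014  0.0041  0.0326] dist 0.03292470342215968 F [ 0.1897 -0.3342 -2.3843]
t 5.7 turn [ 0.0018 -0.0003 -0.0014] shift in now-frame [-0.0009  0.0016  0.0323] in target frame [-0.0009  0.0017  0.0323] dist 0.032403060242239864 F [-0.2451  0.4395 -2.8333]
```

View pics/s5c.png

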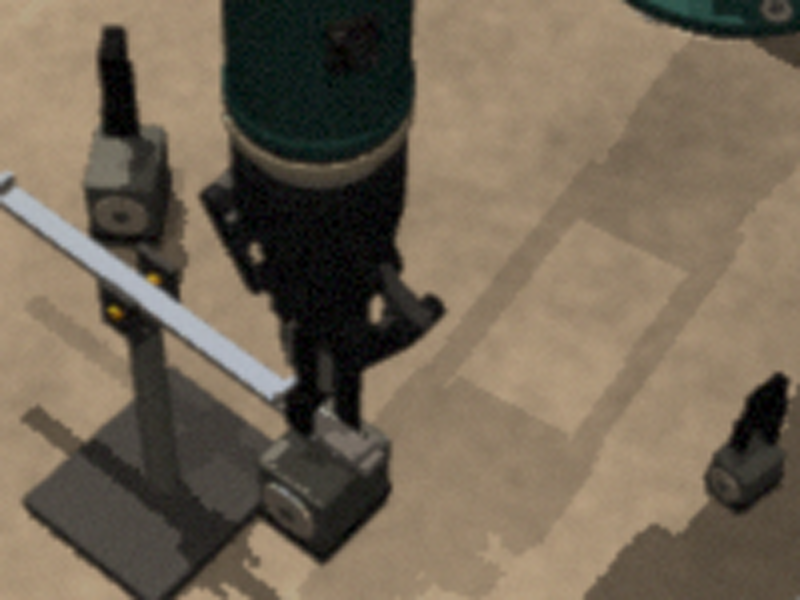

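View pics/w5.png

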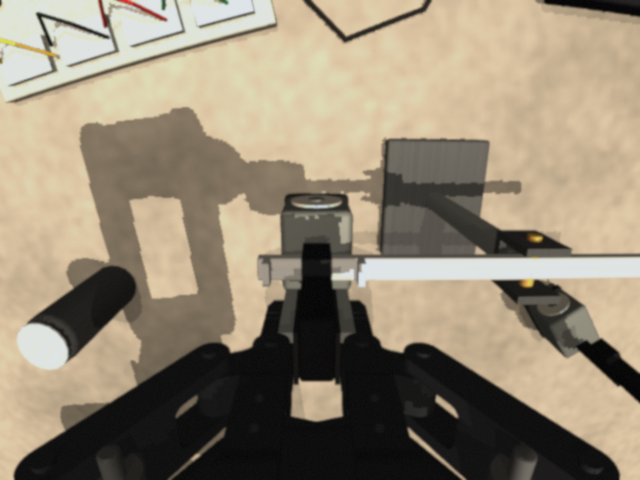

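{"method": "jog_arm", "body": {"series": [[[0,0,0],[0,0,0.012],0.005],[[0,0,0],[0,0,0.01],0.005],[[0,0,0],[0,0,0.006],0.005],[[0,0,0],[0,0,0.004],0.005],[[0,0,0],[0,0,0.004],0.005]]}}

```text
clock: 6.2
eef_pos: [0.6443, 0.0792, 0.2416]
eef_rot: [[-0.117, -0.993, -0.001], [-0.993, 0.117, 0.0], [-0.0, 0.001, -1.0]]
ft_force: [-0.8, -0.1, -2.3]
opening: 0.0133
```

{"method": "jog_arm", "body": {"series": [[[0,0,0],[0,0,0.004],0.005],[[0,0,0],[0,0,0.004],0.005],[[0,0,0],[0,0,0.002],0.005],[[0,0,0],[0,0,0],0.005]]}}

```text
clock: 6.6
eef_pos: [0.6448, 0.0789, 0.2319]
eef_rot: [[-0.117, -0.993, 0.0], [-0.993, 0.117, -0.0], [0.0, -0.0, -1.0]]
ft_force: [-0.8, -0.5, -0.7]
opening: 0.0134
```

Run:
```python
from h import *
plan((0.6419,0.0793,0.2255),np.radians(-96.7))
snap("wrist","w6");s=snap("scene","s6")
cv2.imwrite("pics/s6c.png",cv2.resize(cv2.imread("pics/s6.png")[160:310,220:420],None,fx=4,fy=4,interpolation=cv2.INTER_CUBIC))
print(robot.get_state()["ft_force"],robot.get_state()["wrist_torque"])
```

```text
t 6.6 turn [-0.0001 -0.0001 -0.0003] shift in now-frame [-0.      0.0029  0.0064] in target frame [-0.      0.0029  0.0064] dist 0.0070624877316139405 F [-0.8264 -0.5422 -0.7038]
[-0.3266 -0.0593 -1.0247] [-0.1438  0.102  -0.0184]
```

View pics/s6c.png

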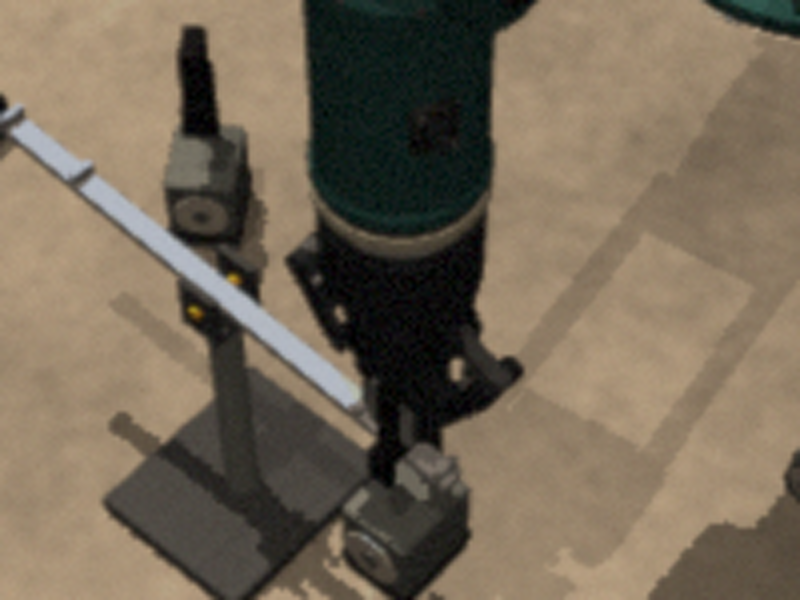

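View pics/w6.png

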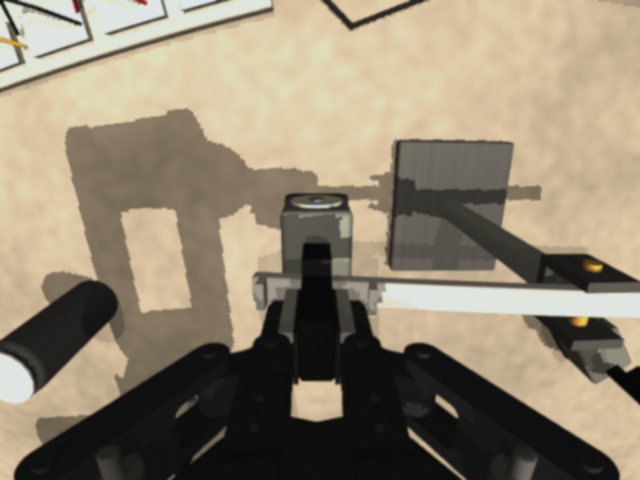

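{"method": "jog_arm", "body": {"series": [[[0,0,0],[0,0,0.003],0.005],[[0,0,0],[0,0,0.003],0.005],[[0,0,0],[0,0,0.001],0.005],[[0,0,0],[0,0,0],0.005],[[0,0,0],[0,0,0],0.005]]}}

```text
clock: 7.2
eef_pos: [0.6449, 0.079, 0.2252]
eef_rot: [[-0.117, -0.993, 0.001], [-0.993, 0.117, 0.0], [-0.0, -0.001, -1.0]]
ft_force: [1.3, -1.5, 0.5]
opening: 0.0134
```

{"method": "jog_arm", "body": {"series": [[[0,0,0],[0,0,0],0.018],[[0,0,0],[0,0,0],0.024],[[0,0,0],[0,0,0],0.03],[[0,0,0],[0,0,-0.003],0.04],[[0,0,0],[0,0,-0.005],0.05]]}}

```text
clock: 7.7
eef_pos: [0.6444, 0.0791, 0.233]
eef_rot: [[-0.117, -0.993, -0.001], [-0.993, 0.117, 0.0], [-0.0, 0.001, -1.0]]
ft_force: [1.0, 0.2, -0.1]
opening: 0.0495
```

Run:
```python
from h import *
snap("wrist","w7");s=snap("scene","s7")
cv2.imwrite("pics/s7c.png",cv2.resize(cv2.imread("pics/s7.png")[160:310,220:420],None,fx=4,fy=4,interpolation=cv2.INTER_CUBIC))
print(robot.get_state()["ft_force"],robot.get_state()["opening"])
```

```text
[ 1.0633 -0.4309  1.0962] 0.05017870228764067
```

View pics/s7c.png

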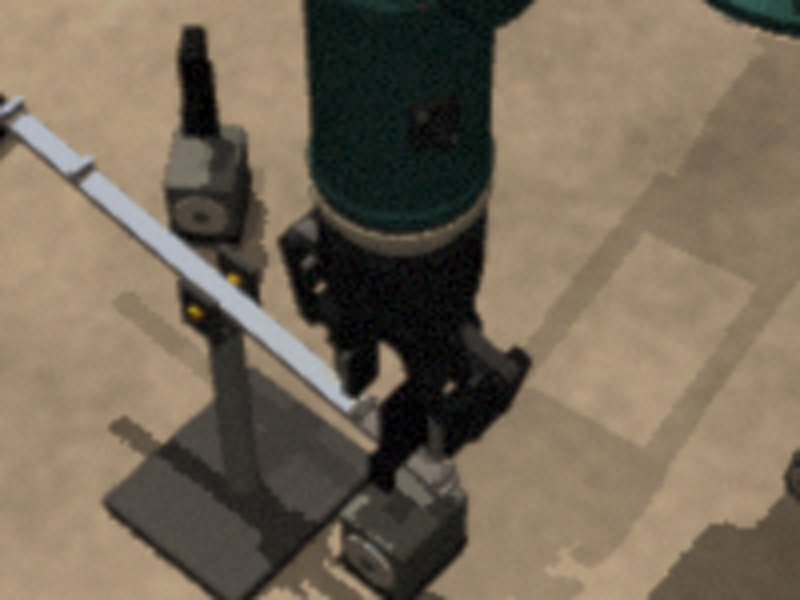

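View pics/w7.png

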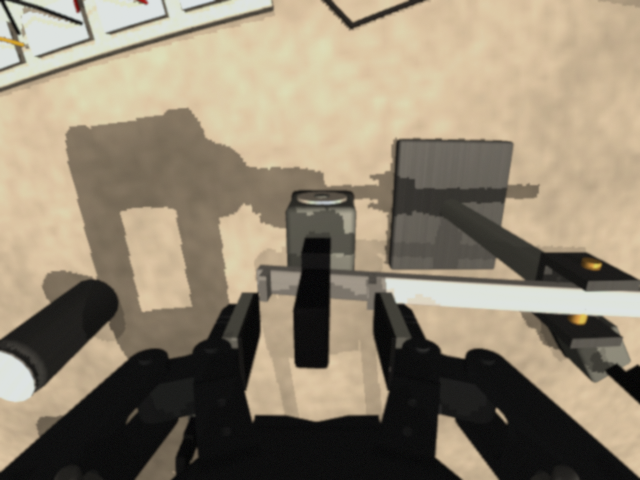

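{"method": "jog_arm", "body": {"series": [[[0,0,0],[0,0,-0.02],0.06],[[0,0,0],[0,0,-0.03],0.06],[[0,0,0],[0,0,-0.03],0.06],[[0,0,0],[0.035,0.02,0],0.06],[[0,0,0],[0.035,0.03,0],0.06]]}}

```text
clock: 8.3
eef_pos: [0.5883, 0.015, 0.3144]
eef_rot: [[-0.115, -0.993, 0.004], [-0.993, 0.115, -0.001], [0.0, -0.004, -1.0]]
ft_force: [-0.6, -0.8, -0.4]
opening: 0.0604
```

Run:
```python
from h import *
s=snap("scene","s8")
plan((0.4701,-0.1948,0.25),np.radians(-62))
cv2.imwrite("pics/s8c.png",cv2.resize(cv2.imread("pics/s8.png")[160:310,220:420],None,fx=4,fy=4,interpolation=cv2.INTER_CUBIC))
```

```text
t 8.35 turn [ 0.006  -0.0028 -0.6061] shift in now-frame [0.2169 0.0853 0.0645] in target frame [0.1298 0.1941 0.0631] dist 0.2418615951336249 F [-8.5111 -2.9106 -1.1243]
```

View pics/s8c.png

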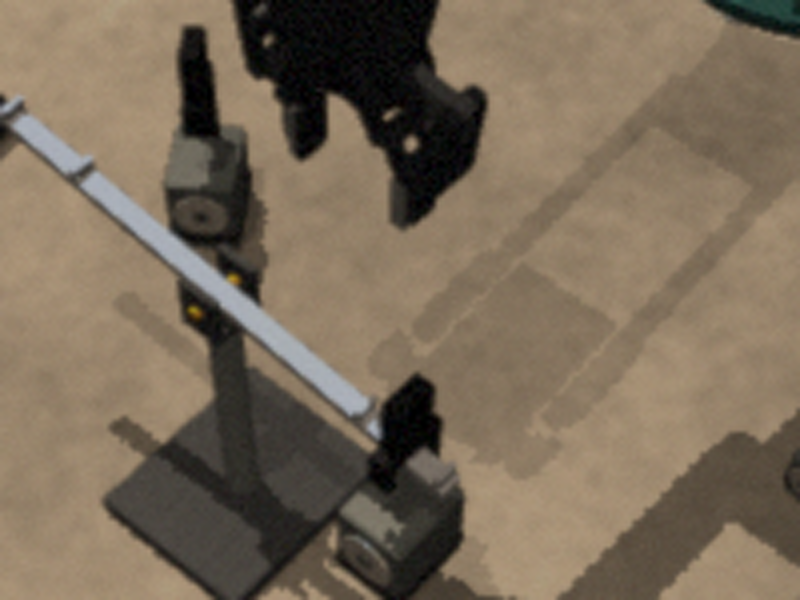

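{"method": "jog_arm", "body": {"series": [[[0,0,0],[0.045,0.016,0.01],0.06],[[0,0,0],[0.045,0.016,0.01],0.06],[[0,0,0],[0.045,0.016,0.01],0.06],[[0,0,0],[0.045,0.016,0.01],0.06],[[0,0,0],[0.032,0.016,0.01],0.06]]}}

```text
clock: 8.85
eef_pos: [0.4817, -0.1881, 0.263]
eef_rot: [[-0.118, -0.993, 0.001], [-0.993, 0.118, -0.001], [0.001, -0.001, -1.0]]
ft_force: [0.8, -0.3, 0.3]
opening: 0.06
```

{"method": "jog_arm", "body": {"series": [[[0,0,-0.122],[0,0,0.005],0.06],[[0,0,-0.122],[0,0,0.005],0.06],[[0,0,-0.121],[0,0,0],0.06],[[0,0,-0.121],[0,0,0],0.06],[[0,0,-0.121],[0,0,0],0.06]]}}

```text
clock: 9.35
eef_pos: [0.4826, -0.1858, 0.2532]
eef_rot: [[0.475, -0.88, 0.0], [-0.88, -0.475, 0.0], [0.0, -0.0, -1.0]]
ft_force: [-0.7, -0.2, -0.1]
opening: 0.06
```

{"method": "jog_arm", "body": {"series": [[[0,0,0],[0,0,0],0.06]]}}

```text
clock: 9.45
eef_pos: [0.4827, -0.1858, 0.2532]
eef_rot: [[0.471, -0.882, 0.0], [-0.882, -0.471, 0.0], [0.0, -0.0, -1.0]]
ft_force: [-1.1, 0.4, -0.4]
opening: 0.0598
```

Run:
```python
from h import *
w=snap("wrist","w9")
plan((0.4701,-0.1948,0.16),np.radians(-62))
cv2.imwrite("pics/w9c.png",cv2.resize(np.clip(255*(w["image"][150:350,240:400,::-1]/255.)**0.5,0,255).astype('u1'),None,fx=3,fy=3,interpolation=cv2.INTER_CUBIC))
```

```text
t 9.5 turn [-0.0002 -0.0001 -0.0016] shift in now-frame [0.0021 0.0154 0.0932] in target frame [0.0021 0.0153 0.0932] dist 0.0944332128960149 F [-0.4684  0.9103 -0.3196]
```

View pics/w9c.png

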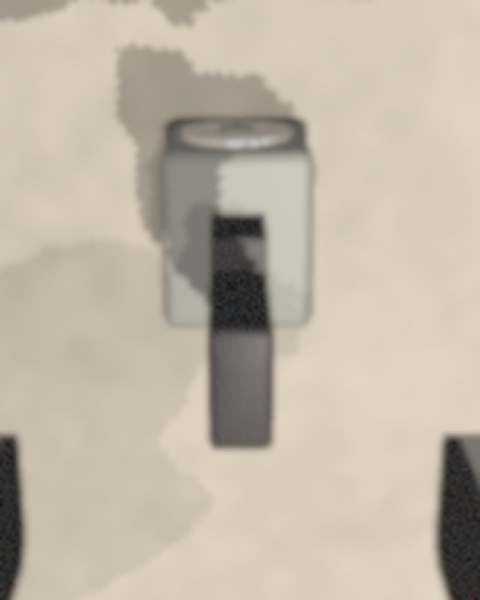

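Run:
```python
from h import *
c=dict(np.load("pics/w9.npz")); s=robot.get_state();R=s["eef_rot"]
a,b=[R.T@(onz(c,p,.168)-s["eef_pos"]) for p in ((320,260.4),(320,298.8))]
print(a,b,(a+b)/2)
```

```text
[0.0018 0.0022 0.0852] [0.002  0.0283 0.0851] [0.0019 0.0153 0.0852]
```

Consistent with the plan (0.002, 0.0153, 0.093).

{"method": "jog_arm", "body": {"series": [[[0,0,0],[0.002,0.0153,0],0.06],[[0,0,0],[0,0,0.025],0.06],[[0,0,0],[0,0,0.025],0.06],[[0,0,0],[0,0,0.025],0.06],[[0,0,0],[0,0,0.018],0.06]]}}

```text
clock: 10.0
eef_pos: [0.4686, -0.1949, 0.1587]
eef_rot: [[0.468, -0.884, -0.001], [-0.884, -0.468, 0.001], [-0.001, 0.001, -1.0]]
ft_force: [-0.6, -0.4, -0.4]
opening: 0.0599
```

{"method": "jog_arm", "body": {"series": [[[0,0,0],[0,0,0],0.03],[[0,0,0],[0,0,0],0.012],[[0,0,0],[0,0,0],0.005],[[0,0,0],[0,0,0],0.005],[[0,0,0],[0,0,0],0.005]]}}

```text
clock: 10.5
eef_pos: [0.4707, -0.1952, 0.1613]
eef_rot: [[0.47, -0.883, 0.002], [-0.883, -0.47, -0.001], [0.002, -0.001, -1.0]]
ft_force: [-0.6, 0.8, 6.2]
opening: 0.0131
```

{"method": "jog_arm", "body": {"series": [[[0,0,0],[0,0,0],0.005],[[0,0,0],[0,0,-0.01],0.005],[[0,0,0],[0,0,-0.02],0.005],[[0,0,0],[0,0,0],0.005]]}}

```text
clock: 10.9
eef_pos: [0.4715, -0.1955, 0.1924]
eef_rot: [[0.471, -0.882, 0.004], [-0.882, -0.471, -0.002], [0.004, -0.002, -1.0]]
ft_force: [0.2, -0.8, -2.5]
opening: 0.0133
```

Run:
```python
from h import *
w=snap("wrist","w10"); s=snap("scene","s10")
cv2.imwrite("pics/s10c.png",cv2.resize(cv2.imread("pics/s10.png")[150:300,210:410],None,fx=4,fy=4,interpolation=cv2.INTER_CUBIC))
# pre-entry: bar normal (0.9932,-0.1166)
plan((0.6115-.085*.9932,-0.1789+.085*.1166,0.298),np.radians(-96.7))
```

```text
t 11.0 turn [-0.001  -0.0008  0.6068] shift in now-frame [ 0.004  -0.0624 -0.1076] in target frame [-0.0323 -0.0534 -0.1076] dist 0.12442599484266202 F [-0.8018  0.4114 -2.6763]
```

View pics/s10c.png

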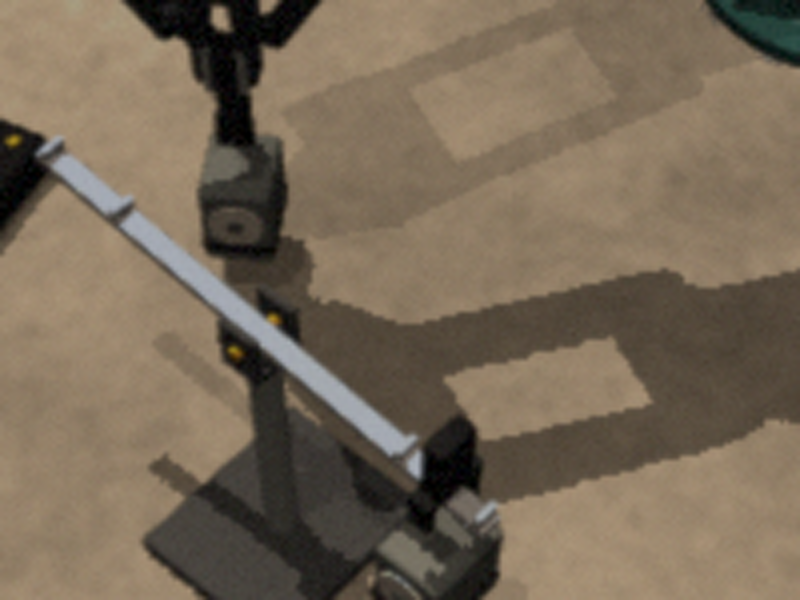

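View pics/w10.png

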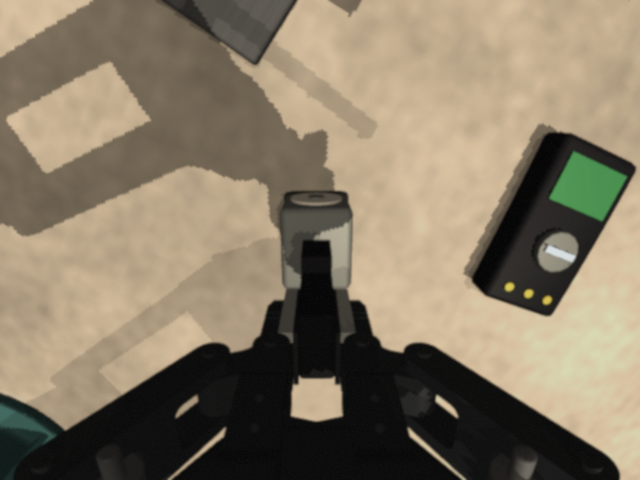

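{"method": "jog_arm", "body": {"series": [[[0,0,0],[0,0,-0.045],0.005],[[0,0,0],[0,0,-0.045],0.005],[[0,0,0.122],[0,0,-0.018],0.005],[[0,0,0.122],[0,0,0],0.005],[[0,0,0.122],[0,0,0],0.005]]}}

```text
clock: 11.5
eef_pos: [0.4699, -0.1947, 0.298]
eef_rot: [[0.118, -0.993, 0.0], [-0.993, -0.118, -0.0], [0.0, -0.0, -1.0]]
ft_force: [-1.3, 0.5, -1.8]
opening: 0.0134
```

{"method": "jog_arm", "body": {"series": [[[0,0,0.121],[0,0,0],0.005],[[0,0,0.12],[0,0,0],0.005],[[0,0,0],[-0.016,-0.027,0],0.005],[[0,0,0],[-0.016,-0.026,0],0.005],[[0,0,0],[0,0,0],0.005]]}}

```text
clock: 12.0
eef_pos: [0.529, -0.1679, 0.2969]
eef_rot: [[-0.115, -0.993, 0.001], [-0.993, 0.115, 0.001], [-0.001, -0.001, -1.0]]
ft_force: [-0.8, -0.1, -3.3]
opening: 0.0133
```

{"method": "jog_arm", "body": {"series": [[[0,0,0],[0,0,0],0.005]]}}

```text
clock: 12.1
eef_pos: [0.5259, -0.1687, 0.2967]
eef_rot: [[-0.116, -0.993, -0.003], [-0.993, 0.116, 0.001], [-0.001, 0.003, -1.0]]
ft_force: [-0.8, -0.1, -2.2]
opening: 0.0131
```

Run:
```python
from h import *
w=snap("wrist","w11"); s=snap("scene","s11")
cv2.imwrite("pics/s11c.png",cv2.resize(cv2.imread("pics/s11.png")[150:300,210:410],None,fx=4,fy=4,interpolation=cv2.INTER_CUBIC))
cv2.imwrite("pics/w11c.png",cv2.resize(cv2.imread("pics/w11.png")[80:230,220:420],None,fx=4,fy=4,interpolation=cv2.INTER_CUBIC))
plan((0.6115-.085*.9932,-0.1789+.085*.1166,0.298),np.radians(-96.7))
```

```text
t 12.2 turn [ 0.0024  0.0004 -0.0002] shift in now-frame [-0.0003 -0.0019 -0.0009] in target frame [-0.0003 -0.0019 -0.0009] dist 0.002089087382320955 F [ 0.3149 -0.3638 -3.346 ]
```

View pics/s11c.png

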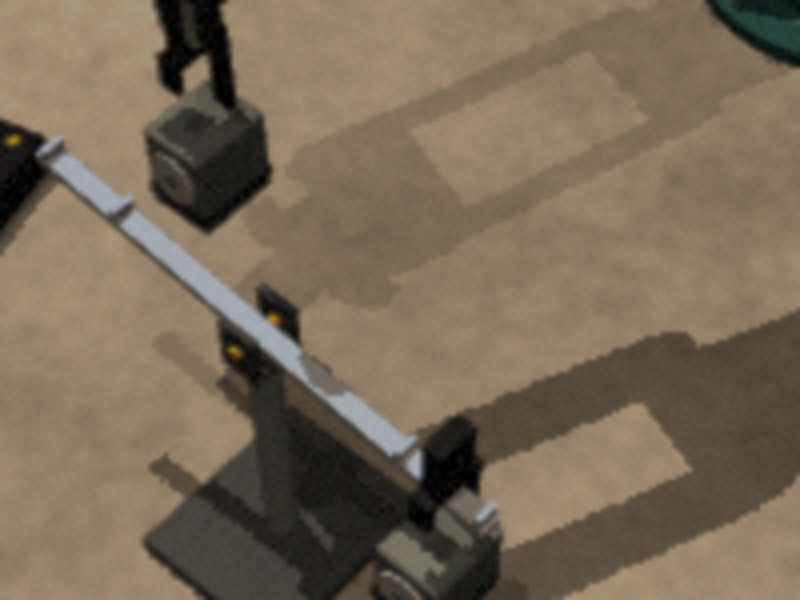

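View pics/w11c.png

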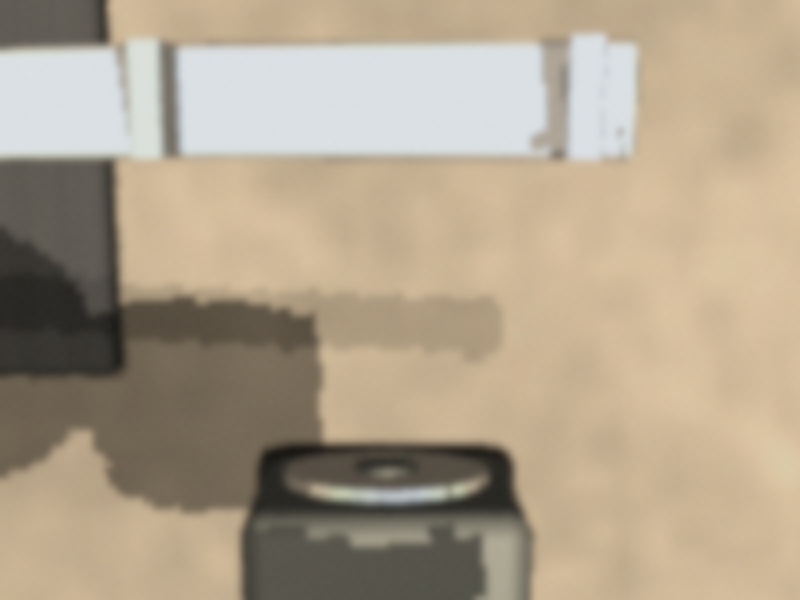

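Run:
```python
from h import *
w=dict(np.load("pics/w11.npz"));s=dict(np.load("pics/s11.npz"));st=robot.get_state();R=st["eef_rot"]
wc=lambda x,y:(x/4+220-.375,y/4+80-.375); sc=lambda x,y:(x/4+210-.375,y/4+150-.375)
a,ea=tri((w,wc(145,98)),(s,sc(122,203)));b,eb=tri((w,wc(587,95)),(s,sc(52,147)))
print(a,ea,b,eb); m=(a+b)/2; print("mid",m,R.T@(m-st["eef_pos"]))
sz=.204+.020
m2=onz(w,wc(372,98),sz);print(m2,R.T@(m2-st["eef_pos"]),st["eef_pos"])
```

```text
[ 0.6146 -0.1484  0.2295] [0.000981022865696515, 0.0009810228656965468] [ 0.6087 -0.2012  0.236 ] [0.0008614505386214397, 0.0008614505386213608]
mid [ 0.6116 -0.1748  0.2328] [-0.0044 -0.0867  0.0641]
[ 0.6123 -0.1766  0.224 ] [-0.0027 -0.0875  0.0729] [ 0.5252 -0.1691  0.2971]
```

{"method": "jog_arm", "body": {"series": [[[0,0,0],[-0.0015,-0.022,0],0.005],[[0,0,0],[0,-0.022,0],0.005],[[0,0,0],[0,-0.022,0],0.005],[[0,0,0],[0,-0.021,0],0.005],[[0,0,0],[0,0,0],0.005]]}}

```text
clock: 12.7
eef_pos: [0.6145, -0.1789, 0.2975]
eef_rot: [[-0.117, -0.993, 0.001], [-0.993, 0.117, -0.0], [0.0, -0.001, -1.0]]
ft_force: [-0.0, -0.2, -1.9]
opening: 0.013
```

Run:
```python
from h import *
w=snap("wrist","w12"); s=snap("scene","s12")
cv2.imwrite("pics/s12c.png",cv2.resize(cv2.imread("pics/s12.png")[150:300,210:410],None,fx=4,fy=4,interpolation=cv2.INTER_CUBIC))
plan((0.6118,-.1775,0.2655),np.radians(-96.7))
```

```text
t 12.8 turn [ 0.0018  0.0003 -0.0007] shift in now-frame [-0.0006  0.0002  0.0319] in target frame [-0.0006  0.0003  0.0319] dist 0.031941663939773386 F [-0.6855  0.1168 -2.5867]
```

View pics/s12c.png

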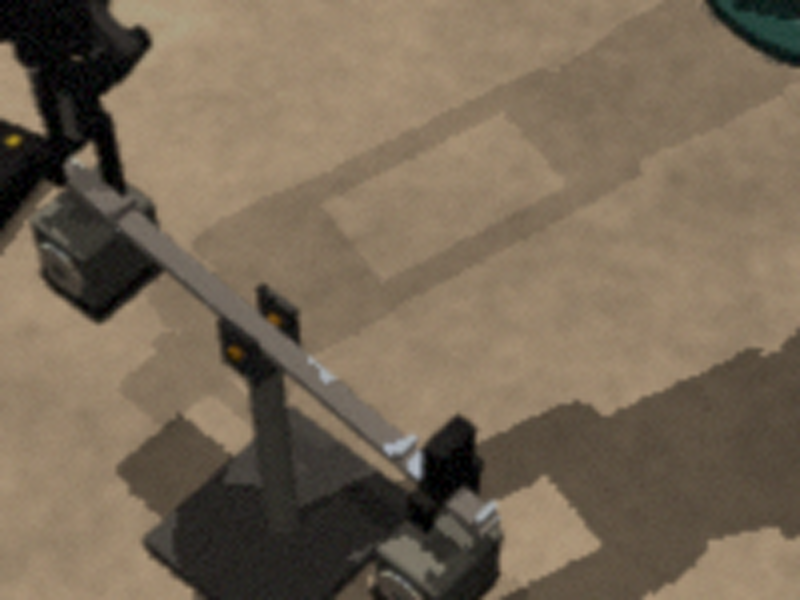

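View pics/w12.png

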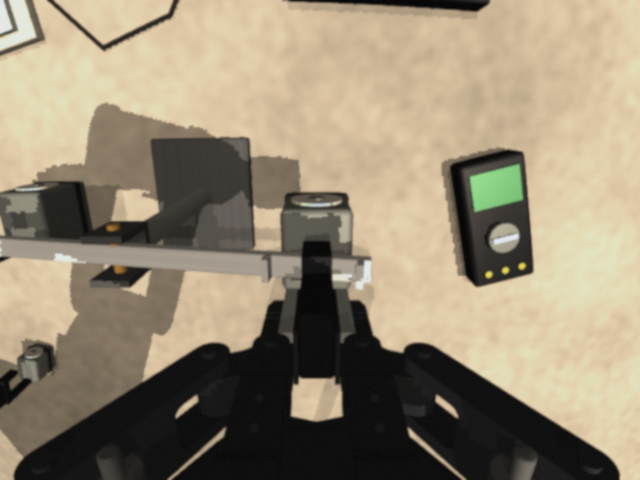

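{"method": "jog_arm", "body": {"series": [[[0,0,0],[0,0,0.012],0.005],[[0,0,0],[0,0,0.01],0.005],[[0,0,0],[0,0,0.006],0.005],[[0,0,0],[0,0,0.004],0.005],[[0,0,0],[0,0,0.004],0.005]]}}

```text
clock: 13.3
eef_pos: [0.6127, -0.1778, 0.2616]
eef_rot: [[-0.117, -0.993, -0.0], [-0.993, 0.117, 0.0], [-0.0, 0.0, -1.0]]
ft_force: [0.1, 0.3, -2.2]
opening: 0.0129
```

{"method": "jog_arm", "body": {"series": [[[0,0,0],[0,0,0.004],0.005],[[0,0,0],[0,0,0.004],0.005],[[0,0,0],[0,0,0.003],0.005],[[0,0,0],[0,0,0.003],0.005],[[0,0,0],[0,0,0.001],0.005]]}}

```text
clock: 13.8
eef_pos: [0.6132, -0.1781, 0.247]
eef_rot: [[-0.117, -0.993, 0.001], [-0.993, 0.117, -0.0], [0.0, -0.001, -1.0]]
ft_force: [-0.3, -2.2, 0.1]
opening: 0.0132
```

{"method": "jog_arm", "body": {"series": [[[0,0,0],[0,0,0.001],0.005],[[0,0,0],[0,0,0],0.005]]}}

```text
clock: 14.0
eef_pos: [0.6132, -0.178, 0.2462]
eef_rot: [[-0.117, -0.993, 0.0], [-0.993, 0.117, -0.0], [0.0, -0.001, -1.0]]
ft_force: [0.2, -2.0, -0.2]
opening: 0.0131
```

Run:
```python
from h import *
w=snap("wrist","w13"); s=snap("scene","s13")
cv2.imwrite("pics/s13c.png",cv2.resize(cv2.imread("pics/s13.png")[150:300,210:410],None,fx=4,fy=4,interpolation=cv2.INTER_CUBIC))
plan((0.6118,-.1775,0.2455),np.radians(-96.7))
```

```text
t 14.1 turn [-0.0005 -0.0001 -0.0003] shift in now-frame [-0.0003  0.0014  0.0007] in target frame [-0.0003  0.0014  0.0007] dist 0.0016124787543937086 F [ 0.4182 -1.3487  0.1257]
```

View pics/s13c.png

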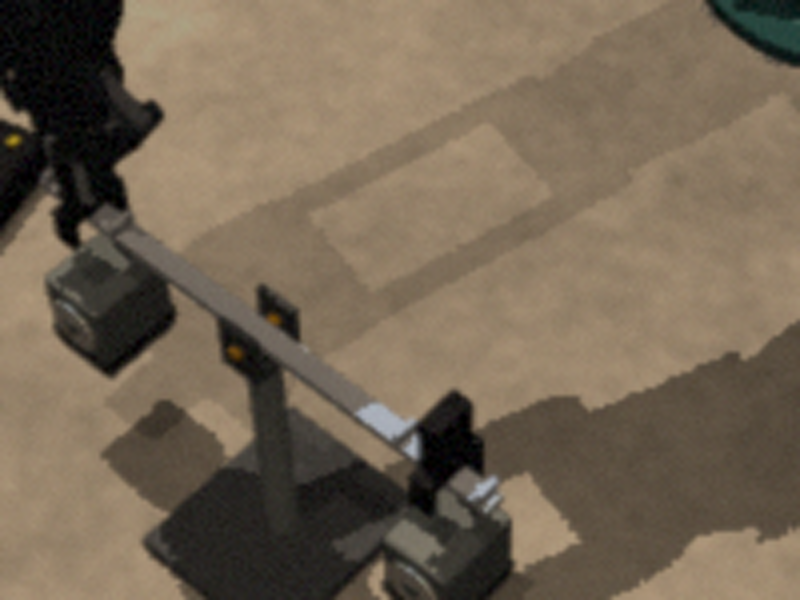

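View pics/w13.png

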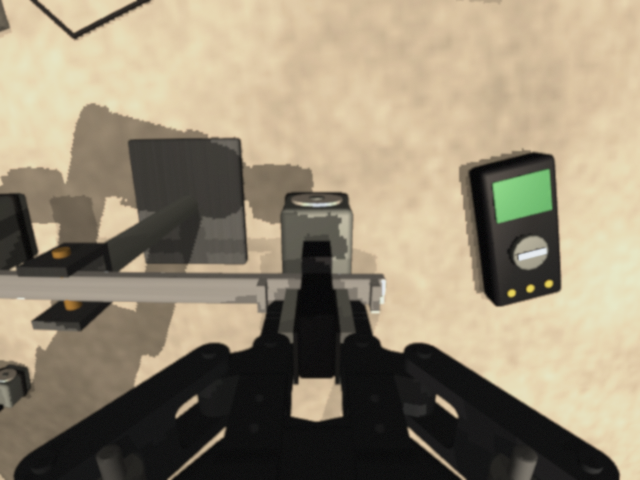

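Bar looks nearly level and the weight is off the wrist. Release in small steps.

{"method": "jog_arm", "body": {"series": [[[0,0,0],[0,0,0],0.018],[[0,0,0],[0,0,0],0.024],[[0,0,0],[0,0,0],0.03],[[0,0,0],[0,0,-0.003],0.04],[[0,0,0],[0,0,-0.005],0.05]]}}

```text
clock: 14.6
eef_pos: [0.6127, -0.1777, 0.254]
eef_rot: [[-0.117, -0.993, -0.001], [-0.993, 0.117, 0.001], [-0.0, 0.001, -1.0]]
ft_force: [0.2, -0.7, -0.4]
opening: 0.0499
```

Run:
```python
from h import *
w=snap("wrist","w14")
print(robot.get_state()["ft_force"])
```

```text
[0.7187 0.2273 0.0027]
```

View pics/w14.png

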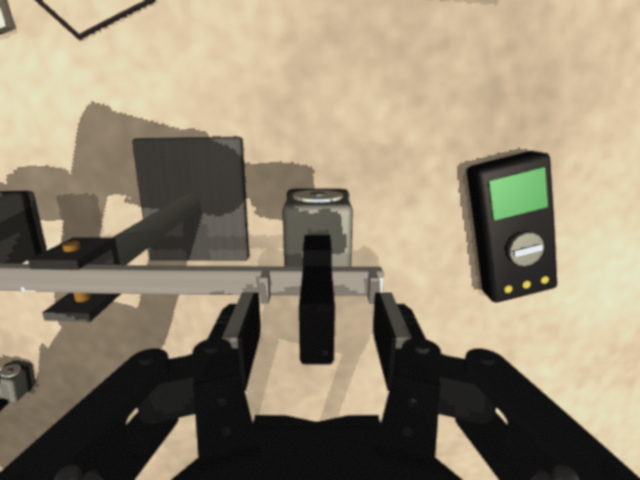

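{"method": "jog_arm", "body": {"series": [[[0,0,0],[0,0,-0.02],0.06],[[0,0,0],[0,0,-0.03],0.06],[[0,0,0],[0,0,-0.03],0.06],[[0,0,0],[0,0,-0.03],0.06],[[0,0,0],[0,0.04,-0.01],0.06]]}}

```text
clock: 15.15
eef_pos: [0.5777, -0.1746, 0.3776]
eef_rot: [[-0.116, -0.993, 0.009], [-0.993, 0.116, -0.003], [0.002, -0.009, -1.0]]
ft_force: [-1.6, 0.3, -1.1]
opening: 0.0597
```

{"method": "jog_arm", "body": {"series": [[[0,0,0],[0.02,0.04,0],0.06],[[0,0,0],[0.03,0.04,0],0.06],[[0,0,0],[0.03,0.04,0],0.06],[[0,0,0],[0.03,0,0],0.06],[[0,0,0],[0.03,0,0],0.06]]}}

```text
clock: 15.65
eef_pos: [0.4363, -0.2989, 0.375]
eef_rot: [[-0.118, -0.993, 0.001], [-0.993, 0.118, -0.001], [0.001, -0.001, -1.0]]
ft_force: [-0.0, 0.6, 0.4]
opening: 0.0599
```

{"method": "jog_arm", "body": {"series": [[[0,0,0],[0.03,0,0],0.06],[[0,0,0],[0.03,0,0],0.06],[[0,0,0],[0,0,0],0.06],[[0,0,0],[0,0,0],0.06],[[0,0,0],[0,0,0],0.06]]}}

```text
clock: 16.15
eef_pos: [0.4307, -0.357, 0.3741]
eef_rot: [[-0.117, -0.993, 0.0], [-0.993, 0.117, 0.001], [-0.001, -0.0, -1.0]]
ft_force: [-0.1, 0.1, 0.0]
opening: 0.0599
```

Run:
```python
from h import *
t=snap("top","t15"); s=snap("scene","s15")
cv2.imwrite("pics/s15c.png",cv2.resize(cv2.imread("pics/s15.png")[150:300,210:410],None,fx=4,fy=4,interpolation=cv2.INTER_CUBIC))
cv2.imwrite("pics/t15c.png",cv2.resize(cv2.imread("pics/t15.png")[150:300,240:440],None,fx=4,fy=4,interpolation=cv2.INTER_CUBIC))
```

```text
(no output)
```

View pics/s15c.png

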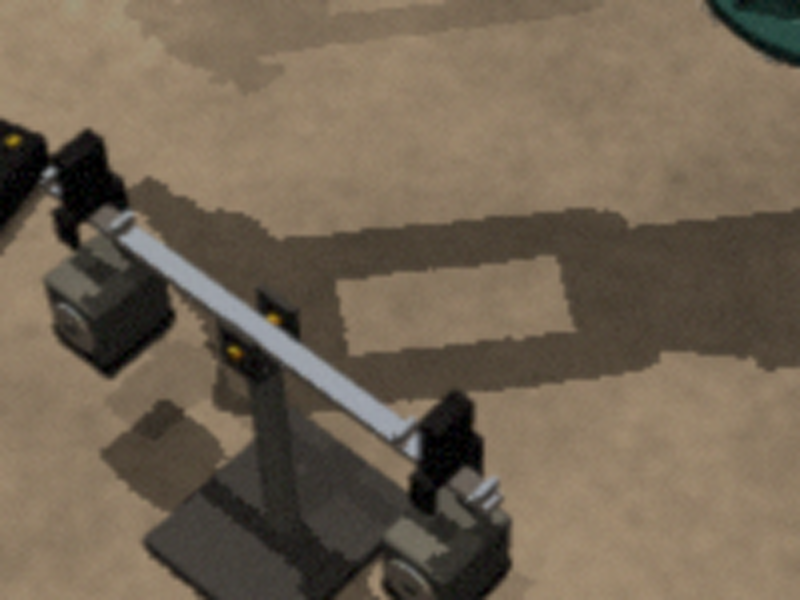

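View pics/t15c.png

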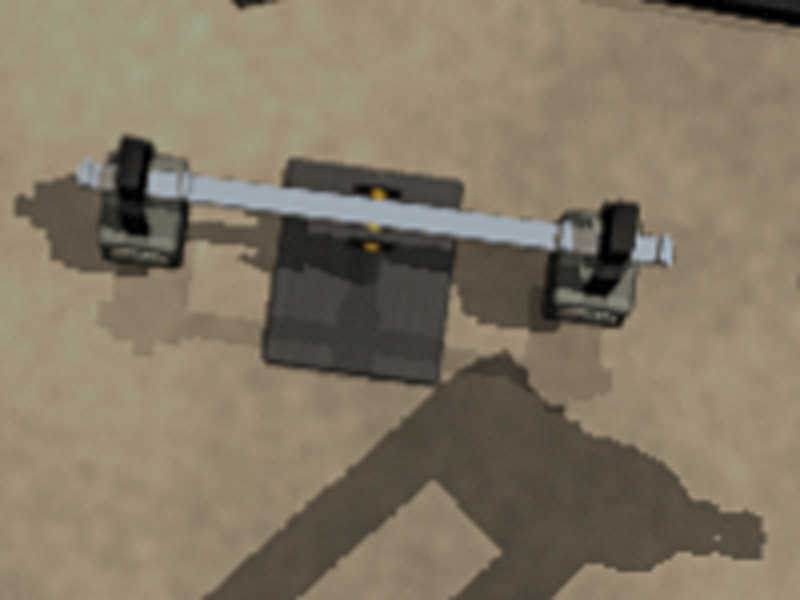

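View pics/t15.png

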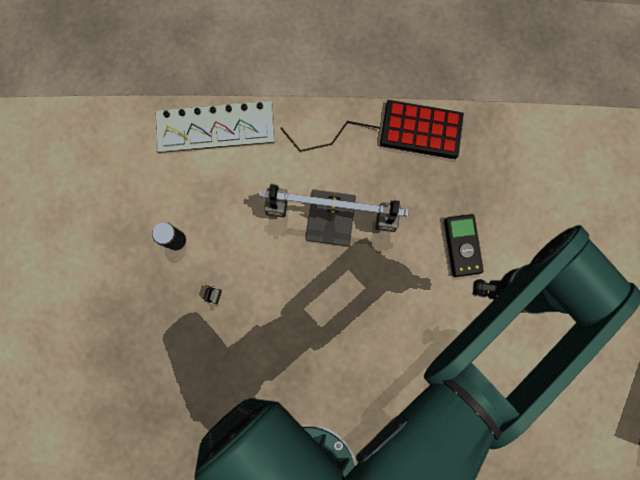

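{"method": "jog_arm", "body": {"series": [[[0,0,0],[0,0,0],0.06],[[0,0,0],[0,0,0],0.06],[[0,0,0],[0,0,0],0.06],[[0,0,0],[0,0,0],0.06],[[0,0,0],[0,0,0],0.06]]}}

```text
clock: 16.75
eef_pos: [0.4307, -0.3577, 0.374]
eef_rot: [[-0.117, -0.993, 0.0], [-0.993, 0.117, 0.0], [-0.0, -0.0, -1.0]]
ft_force: [0.0, 0.6, -0.4]
opening: 0.06
```

Run:
```python
from h import *
t0=dict(np.load("pics/t15.npz"));s0=dict(np.load("pics/s15.npz"));t=snap("top","t16"); s=snap("scene","s16")
for a,b in((t0,t),(s0,s)):
    d=cv2.absdiff(a["image"],b["image"]).max(2); d=d[150:300,210:440]; print("changed px near rack",(d>25).sum(),d.max())
tc=lambda x,y:(x/4+240-.375,y/4+150-.375); sc=lambda x,y:(x/4+210-.375,y/4+150-.375)
L,R=np.array([.6419,.0793]),np.array([.6115,-.1789])
for n,p,q,S in(("L",(135,152),(455,403),L),("R",(620,215),(88,140),R)):
    g=onz(t,tc(*p),.252);x,e=tri((t,tc(*p)),(s,sc(*q)));print(n,g,np.linalg.norm(g[:2]-S),"tri",x,e[0])
lo=tri((t,tc(85,172)),(s,sc(488,490)));ro=tri((t,tc(665,247)),(s,sc(52,180)));print(lo,ro,"tilt",(lo[0][2]-ro[0][2])/.31)
# small light, can, meter: diff vs start in top view
i=cv2.imread("pics/t1.png");j=cv2.imread("pics/t16.png");d=cv2.absdiff(i,j).max(2)
for n,(x,y,X,Y) in dict(small=(195,280,226,308),can=(148,218,190,254),meter=(440,208,487,280)).items(): print(n,(d[y:Y,x:X]>40).sum())
print(robot.get_state()["clock"],robot.get_state()["ft_force"])
```

```text
changed px near rack 46 53
changed px near rack 79 50
L [0.6474 0.0767 0.252 ] 0.006134030899709694 tri [0.6427 0.0806 0.2616] 0.00531294967838188
R [ 0.6182 -0.1767  0.252 ] 0.007075729481034993 tri [ 0.6131 -0.1713  0.2653] 0.0042554628313189935
(array([0.6447, 0.1071, 0.2096]), [0.0009049054431564976, 0.0009049054431565383]) (array([ 0.6093, -0.2067,  0.2061]), [0.000964362401861011, 0.0009643624018610445]) tilt 0.011521758509892977
small 0
can 0
meter 5
16.85 [-0.2965  0.2418  0.564 ]
```

{"method": "jog_arm", "body": {"series": [[[0,0,0],[0,0,0],0.06],[[0,0,0],[0,0,0],0.06],[[0,0,0],[0,0,0],0.06],[[0,0,0],[0,0,0],0.06],[[0,0,0],[0,0,0],0.06]]}}

```text
clock: 17.35
eef_pos: [0.4307, -0.3578, 0.374]
eef_rot: [[-0.117, -0.993, -0.0], [-0.993, 0.117, 0.0], [-0.0, 0.0, -1.0]]
ft_force: [0.2, 0.0, 0.4]
opening: 0.06
```

Run:
```python
from h import *
s0=dict(np.load("pics/s16.npz"));s=snap("scene","s17");t0=dict(np.load("pics/t16.npz"));t=snap("top","t17")
for n,a,b in(("s",s0,s),("t",t0,t)):
    d=cv2.absdiff(a["image"],b["image"]).max(2)[150:300,210:440]; ys,xs=np.where(d>25); print(n,len(ys),sorted(zip((xs+210).tolist(),(ys+150).tolist()))[:60:4])
```

```text
s 3 [(235, 262)]
t 5 [(313, 278), (431, 289)]
```

Everything is still. Handing in.

```bash
python3 -c "
from cell import robot
print(robot.sign_off())"
```

```text
the job is handed in; nothing more can be done
None
```

I hung the left big light on the bar's left arm and the right one on the right arm, each between its two collars. I then backed the arm clear and handed the job in at about 17.5 s. No verdict was reported, so the outcome rests on the checks below.

- **Bar level and still:** triangulating the collars gave a tilt of about 0.01 rad. Two pictures 0.6 s apart near the rack differed by only 3–5 pixels.
- **Lights in place:** from the top view at the expected height, the grip centres were about 6 mm (left) and 7 mm (right) from their hanging places.
- **Bystanders:** the small light and the can showed no changed pixels in the top view, and the multimeter showed 5, so nothing visibly moved.
- **Contact:** the gripper is well clear of the rack and the wrist force was near zero.

**Disagreement:** triangulating the grip tops by hand-picked points gave heights 10–13 mm above the expected 0.252 m, with 4–5 mm ray residuals. I put that down to not picking the same point in both views. The pictures show both hooks seated on the bar.

**Not measured:** I judged by eye that the lights hang upright, and did not measure their tilt.

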